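# Unbolt and open the bench incubator

### The job

Take the orange-capped jar off the lid of the bench incubator and set it gently, upright, in the blue tray beside it. Then lift the red-knobbed bolt handle up out of its notch, draw the bolt right back and lay the handle down in the rear notch, and swing the lid up past its balance point by its blue bar so that it stays open by itself. Tip nothing over and leave all the other things where they stand.

Things in the scene. Friction and masses are not known exactly. Their poses are not given: they have to be found in the camera images.
- chest: White bench incubator, fixed, 150 (x) by 310 (y) mm. Origin: centre of its underside, on the table. -x is its front (towards the robot), +y its left, z up. Left 180 mm: heated well with the lid (shut lid's centre x 0, y 65, its top z 114.5 mm). Right: solid deck, y -155 to -30, top z 115 mm, with the bolt, a 12 mm steel rod along y at x -40, z 125 mm, its tip over the lid's right edge in a wire staple.
- rear_notch (a point): Middle of the rear (parking) notch, at handle height: x -66, y -100, z 125 mm of chest. The dark guard along the deck's front edge (x -70 to -62, top z 137 mm) has two notches, 15 mm wide and open at the top: this one and the locking notch at y -60 mm; a 25 mm wide tooth stands between them.
- bolt (a joint): Slide of the bolt, m: 0 = shot (locking the lid), up to 0.041 at the end stop as it is drawn towards the incubator's right (-y of chest). About 2 N of friction, no spring. The handle lies centred in the rear notch at 0.040; the rod leaves the lid at about 0.035. While the handle lies in a notch the bolt has only about 3 mm of play.
- handle (a joint): Turn of the bolt handle about the rod's axis, rad: 0 = lying level towards the front, in a notch; grows as the knob is lifted (1.57 would be upright, stop at 1.4). The handle clears the guard above about 0.65. It is light and falls back down when let go; it moves with the bolt.
- handle_knob (a point): Centre of the red knob on the end of the bolt handle: a cylinder 20 mm in diameter, 24 mm long, flat ends, its axis parallel to the bolt (y of chest), 70 mm from the rod's axis on an arm 9 mm thick. Handle down and bolt shot: x -110, y -60, z 125 mm of chest, 25 mm clear in front of the deck, nothing close under it.
- lid (a joint): Lid angle, rad: 0 = shut, 1.95 = fully open against its stop, leaning back. No spring: it falls shut below the balance point at about 1.45 and falls open above it. Lid 0.35 kg; held down by the bolt until that is drawn.
- lid_hinge (a point): Middle of the lid's hinge axis (parallel to y of chest): x +75 mm, y +65 mm, z 96.5 mm in the frame of chest.
- lid_bar (a point): Middle of the lid's blue bar: round, 12 mm thick, 110 mm long, parallel to the hinge, on two arms (10 mm wide, 50 mm either side of this point) ahead of the lid's front edge. Shut: 187 mm ahead of the hinge and 9 mm above it (x -112, y 65, z 105.5 mm of chest), 31 mm clear of the incubator's front. The bar turns with the lid.
- jar: The jar on the lid: closed, white with an orange cap, 62 mm high, body 40 mm and cap (upper 18 mm) 44 mm in diameter, about 90 g. Origin: centre of its underside.
- tray: Low blue tray, fixed, 180 (x) by 110 (y) mm, walls 4 mm thick and 20 mm high. Origin: centre of its underside; the inside floor is 4 mm above the table. The green-capped jar stands somewhere along it; the end (+x or -x) away from that jar is free: a jar centred 60 mm from the middle fits there.
- tray_jar: Bystander: jar of the same size with a green cap, standing in the tray. Origin: centre of its underside.
- dishes: Bystander: stack of three clear dishes, 56 mm in diameter, 44 mm high, on the deck behind the bolt. Origin: centre of its underside.
- bottle: Bystander: white bottle with a blue cap, 56 mm in diameter, 160 mm high, on the table just right of the incubator's front corner, beside where the knob ends up. Origin: centre of its underside.
- mouse: Bystander: black computer mouse, 100 by 60 mm, 36 mm high, on the table. Origin: centre of its underside.
- timer: Bystander: flat orange timer, 55 by 65 mm, 22 mm high, lying on the table in front of the incubator. Origin: centre of its underside.
There are look-alikes about, which are no part of the job. What is shaped like the jar but purple or yellow is not meant.

How it is judged:
On the way, in this order (a step that is already met when the one before it is completed fails the run):
1. the orange-capped jar stands upright in the tray, let go (x of jar in the frame of tray between -0.072 and 0.072 m and y of jar in the frame of tray between -0.037 and 0.037 m and z of jar in the frame of tray below 0.01 m and angle between jar's own z axis and vertical below 0.12 rad and contact force between the fingers and jar below 0.2 N), for 0.2 s.
2. the bolt handle is lifted clear of its notch while the bolt is still shot (value of joint handle above 0.55 rad and value of joint bolt below 0.012 m), for 0.05 s.
3. the bolt is drawn right back and its handle lies in the rear notch (value of joint bolt above 0.035 m and value of joint handle below 0.15 rad), for 0.2 s.
4. the lid is past its balance point and open (value of joint lid above 1.7 rad), for 0.2 s.
At the end, for the whole second after the job is handed in: The orange-capped jar stands upright (within 0.12 rad) at rest on the tray's floor, its centre within 72 mm (x) and 37 mm (y) of the tray's centre; the bolt is drawn back at least 35 mm with its handle lying in the rear notch (under 0.15 rad); the lid stays open by itself beyond 1.8 rad, at rest (all of step 1 and all of step 3 and value of joint lid above 1.8 rad and velocity of joint lid below 0.1 rad/s and linear speed of jar below 0.02 m/s); the robot touches nothing.
It fails at once if another thing is moved by more than 30 mm or tipped over (distance of any of tray_jar, dishes, bottle, mouse, timer from where it was at the start of the episode above 0.03 m or angle between any of tray_jar, dishes, bottle, mouse, timer's own z axis and vertical above 0.35 rad).
It fails at once if the orange-capped jar is tipped over (angle between jar's own z axis and vertical above 0.6 rad).
It fails at once if the orange-capped jar is dropped or slammed into the tray (contact force between jar and tray above 40 N).
It also fails if it takes over 72 s, if anything falls off the work surface, if the arm or the gripper's body presses on something with over 40 N, if the wrist force passes 120 N, or if a joint passes its speed limit or range.

### The arm

A 6-joint arm with a two-finger parallel gripper is mounted at the origin on the work surface. World frame = base frame: x ahead of the robot, y to its left, z up, the work surface at z = 0. Lengths are in m, angles in rad, forces in N, time in s.
With the tool pointing down it reaches from about 0.275 to 0.75 m from the base axis. Payload 10.2 kg.
Tool frame: the origin (TCP) lies midway between the tips of the shut fingers; the grasp point (between the pads) lies 19 mm behind it (env.hold_point_z is the distance from the TCP to the grasp point, in m); x points along the fingers, z is the direction in which the jaws open and shut, and the axes are right-handed (so a half turn about x gives the same grasp; the last joint's range is limited). The gripper opens to 85 mm and grips with 20 to 120 N. Pads are 22 mm wide; open, the fingers measure 114 mm over their backs; the gripper's body (76 mm by 85 mm) begins 54 mm behind the grasp point. The pads swing forward as they close: fully open they stand 13 mm farther back than shut.
Start: joints at [0.989, 0.313, 1.498, -0, 1.331, -0.223], TCP at [0.184, 0.492, 0.231] pointing down, gripper open.
Joint ranges: [-2.94, 2.94], [-0.97, 2.17], [0.19, 2.56], [-1.23, 4.37], [0.02, 3.11], [-2.88, 2.88]. Speed limits (rad/s): [2.39, 2.39, 3.01, 3.14, 3.14, 3.14].

### API

Orientations are given as a unit quaternion [x, y, z, w].
In Python, from bench import env, kinematics, monitor, eyes, job gives the robot as it stands. The module is installed in compiled form; this text tells all that it offers. Calls block until the motion is done:
- env.reach(position, orientation): joint-space move of the TCP to a pose.
- env.movel(position, velocity=0.15, frame=None, guard=None): straight line of the TCP; frame=None keeps the orientation; velocity is the mean speed in m/s. With guard (N) it stops when the force on the tool has changed by that much, and returns True; else False.
- env.set_joints(angles): joint-space move.
- env.release() and env.close_gripper(effort=None): open the fingers fully, or close them until they stop; effort is the grip in N (None keeps the last).
- env.hold(seconds).
- kinematics.ik(position, orientation): joint angles nearest the present ones, or None.
- monitor.sense(): the state.
- eyes.grab_frame(name): name is "scene" or "top"; returns a dict with "frame" (400x640x3 uint8, red, green, blue), "mtx" (3x3 intrinsics, pixels), "view" (4x4, takes a point from world to camera coordinates). Camera axes: x right, y down, z forward; pixel columns grow to the right and rows downward; lengths in m; the calibration is good to about 2 mm. A picture is of the moment at which its call begins. There is no depth.
A pose or a line that the arm cannot do raises env.MotionError and nothing moves.
- job.hand_in(): hands the job in, once; it reports no verdict.
The state is a dict: "clock": time; "joints": joint angles; "qvel": joint speeds; "joint_efforts": joint torques, N m; "position": TCP position; "ee_rot": TCP orientation; "contact_force": force on the tool from outside, world axes, zero at the start; "ft_torque": the same for the moment, N m; "finger_gap": opening from 0.0 (shut) to 1.0 (fully open).
Only numpy, scipy, OpenCV 4.12 (cv2) and the standard library are available. Lean on these libraries where they do the work, as an engineer would, in place of code of your own. Each camera call takes 0.05 s, during which the arm holds its last target.

## Working session

There is one attempt and no reset: what is moved stays moved. The work goes in short steps, each a Python script; the robot and the scene stay as the last script left them, time stands still between calls to the robot, and variables do not carry over. Pictures are saved under pics/ and viewed, and the job is handed in when it is done.

```bash
mkdir -p pics
python3 - <<'E'
from bench import env, kinematics, monitor, eyes, job
import cv2,numpy as np
for n in ["scene","top"]:
    d=eyes.grab_frame(n); cv2.imwrite(f"pics/{n}0.png",d["frame"][:,:,::-1]); np.savez(f"{n}.npz",**d)
    print(n,d["mtx"].round(1).tolist(),d["view"].round(3).tolist())
s=monitor.sense();print(s); print(env.hold_point_z)
E
```

```text
scene [[393.4, 0.0, 315.7], [0.0, 393.4, 193.2], [0.0, 0.0, 1.0]] [[-0.386, 0.922, 0.013, 0.167], [0.483, 0.214, -0.849, -0.165], [-0.786, -0.322, -0.528, 1.623], [0.0, 0.0, 0.0, 1.0]]
top [[416.9, 0.0, 315.2], [0.0, 416.9, 196.4], [0.0, 0.0, 1.0]] [[0.003, -1.0, -0.006, 0.029], [-0.981, -0.002, -0.193, 0.495], [0.193, 0.006, -0.981, 1.12], [0.0, 0.0, 0.0, 1.0]]
{'clock': 0.1, 'joints': array([ 9.88574044e-01,  3.13396163e-01,  1.49835743e+00, -8.66325150e-06,
        1.33096972e+00, -2.23404616e-01]), 'qvel': array([-0.00067638, -0.00099337, -0.00246233,  0.00220052, -0.00100019,
       -0.00062158]), 'joint_efforts': array([ 3.30143630e-03, -4.12896824e+01, -2.60138172e+01, -9.15128862e-05,
        3.05253001e-03,  6.67198819e-06]), 'position': array([0.18425383, 0.49136869, 0.2307926 ]), 'ee_rot': array([-0.40290324,  0.58156787,  0.40259926,  0.5808284 ]), 'contact_force': array([-0.33878812,  0.13178562, -0.11304017]), 'ft_torque': array([-0.01946508, -0.03697755,  0.02629379]), 'finger_gap': 0.9997467945167514}
0.0187
```

View pics/scene0.png

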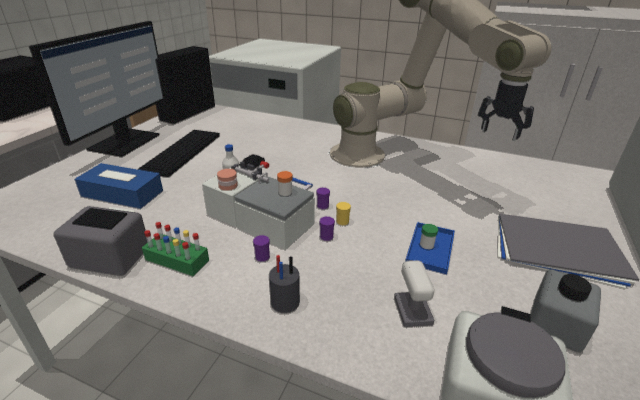

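View pics/top0.png

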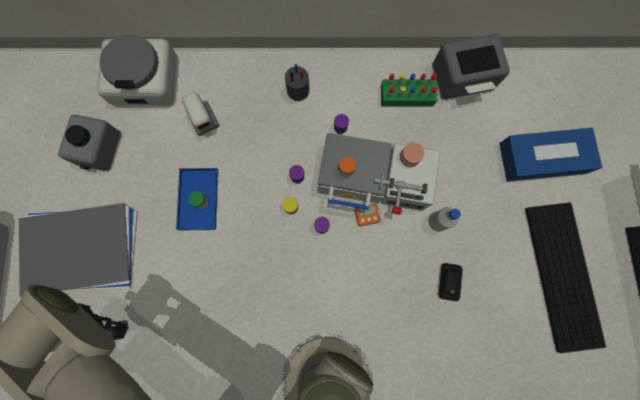

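The overview shows the incubator around top (380,175), the orange cap at (347,165), the tray at (198,198) with the green jar just below its middle, the red knob at (396,211), the timer at (368,215), the bottle at (448,217) and the mouse at (451,282). Next I'll zoom in for exact corners.

Run:
```python
import cv2,numpy as np
def crop(n,x0,y0,w,h,s,o):
    f=np.load(f"{n}.npz")["frame"][:,:,::-1][y0:y0+h,x0:x0+w]
    cv2.imwrite(o,cv2.resize(f,None,fx=s,fy=s,interpolation=cv2.INTER_CUBIC))
crop("top",310,125,160,115,5,"pics/t1.png")
crop("top",165,155,70,90,6,"pics/t2.png")
crop("scene",195,135,165,120,4.8,"pics/s1.png")
```

```text
(no output)
```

View pics/t1.png

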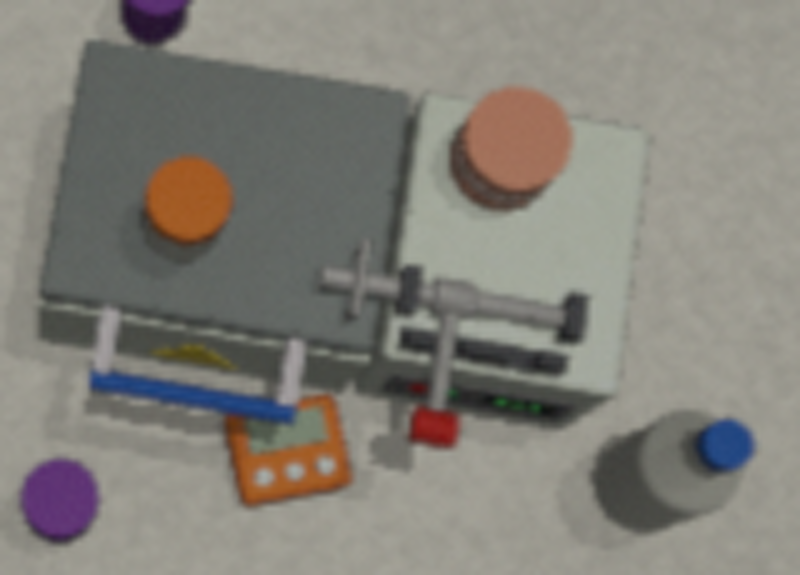

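View pics/t2.png

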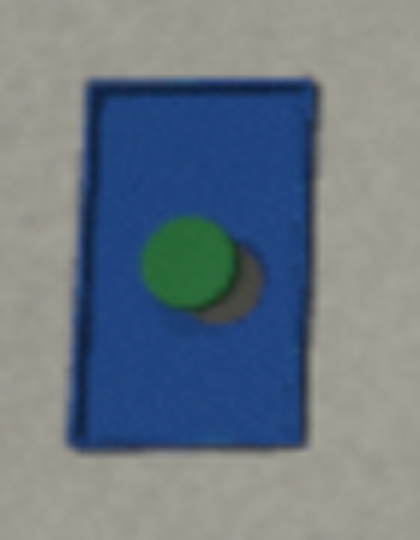

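View pics/s1.png

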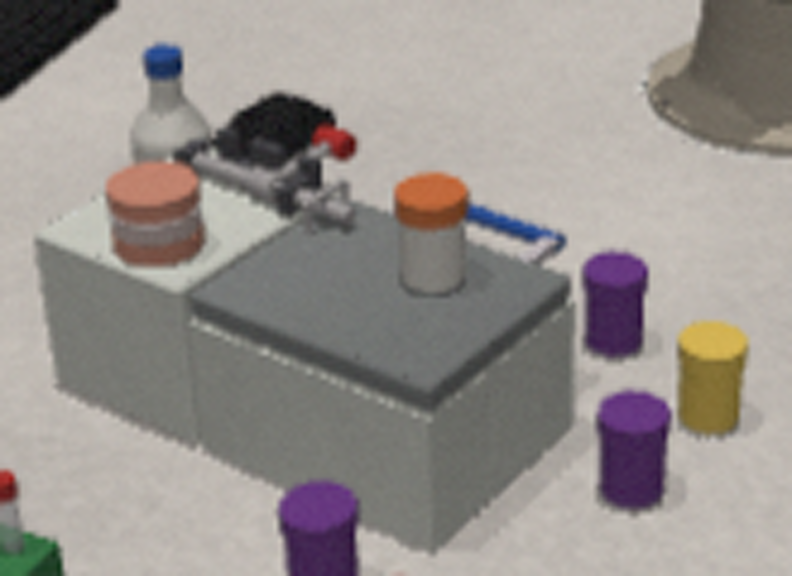

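```bash
cat > meas.py <<'E'
import numpy as np
from scipy.optimize import least_squares
D={n:np.load(f"{n}.npz") for n in("top","scene")}
def proj(n,P):
    P=np.atleast_2d(P);V=D[n]["view"];p=(V[:3,:3]@P.T).T+V[:3,3];q=(D[n]["mtx"]@p.T).T;return q[:,:2]/q[:,2:]
def back(n,uv,z):
    V=D[n]["view"];R=V[:3,:3];c=-R.T@V[:3,3];d=R.T@np.linalg.inv(D[n]["mtx"])@[uv[0],uv[1],1];return c+d*(z-c[2])/d[2]
C={"t1":("top",310,125,5),"t2":("top",165,155,6),"s1":("scene",195,135,4.8)}
def px(c,u,v):
    n,x,y,s=C[c];return n,np.array([x+(u+.5)/s-.5,y+(v+.5)/s-.5])
def tf(p,P):
    c,s=np.cos(p[2]),np.sin(p[2]);P=np.array(P,float);return np.array([p[0]+c*P[0]-s*P[1],p[1]+s*P[0]+c*P[1],P[2]])
def fit(obs,x0):
    def f(p): return np.concatenate([proj(px(*o[1])[0],tf(p,np.array(o[0])/1000))[0]-px(*o[1])[1] for o in obs])
    r=least_squares(f,x0,loss="soft_l1");return r.x,f(r.x).reshape(-1,2)
if __name__=="__main__":
    ch=[((-110,-60,125),("t1",434,427)),((75,-155,115),("t1",648,130)),((-75,-155,115),("t1",612,395)),((75,-30,115),("t1",422,95)),
     ((-112,120,105.5),("t1",92,380)),((-112,10,105.5),("t1",295,414)),
     ((75,-155,115),("s1",38,240)),((75,155,0),("s1",432,550)),((75,-155,0),("s1",57,387)),((-110,-60,125),("s1",335,140)),((-112,120,105.5),("s1",563,242))]
    p,r=fit(ch,[.45,-.1,0]);print("chest",p,"\n",r.round(1).tolist())
    tr=[((90,55,20),("t2",90,80)),((90,-55,20),("t2",317,80)),((-90,-55,20),("t2",305,447)),((-90,55,20),("t2",70,447))]
    q,r=fit(tr,[.4,.3,0]);print("tray",q,r.round(1).tolist())
    j1=back(*px("t1",189,198),.1765);j2=back(*px("s1",432,190),.1765);print("jar",j1,j2)
    print("green",back(*px("t2",188,262),.066))
    for nm,o,z in [("bottle",("t1",725,445),.16),("timer",("t1",290,450),.022),("dishes",("t1",518,138),.159),("purp front",("t1",60,498),.062),]:
        print(nm,back(*px(*o),z).round(3))
    for nm,u,z in [("mouse",(451,282),.036),("yellow",(290,205),.062),("purp",(297,173),.062)]: print(nm,back("top",u,z).round(3))
    print(tf(p,[-.066,-.1,.125]),tf(p,[-.11,-.06,.125]),tf(p,[-.112,.065,.1055]))
E
python3 meas.py
```

```text
chest [ 0.56213229 -0.13801353 -0.17122006] 
 [[-1.0, 0.3], [-0.0, -0.5], [0.5, 0.5], [-0.9, -1.1], [-1.3, 0.1], [-0.9, 0.3], [-2.3, -2.4], [0.2, -0.5], [-1.1, -1.5], [-0.6, -0.1], [-0.9, -0.5]]
tray [0.49504247 0.36948801 0.01194486] [[0.2, -0.0], [0.0, -0.4], [-0.3, -0.0], [0.1, 0.4]]
jar [ 0.55283434 -0.05158403  0.1765    ] [ 0.56074437 -0.04373225  0.1765    ]
green [0.48564586 0.35938837 0.066     ]
bottle [ 0.43 -0.32  0.16]
timer [ 0.448 -0.119  0.022]
dishes [ 0.59  -0.223  0.159]
purp front [0.415 0.012 0.062]
mouse [ 0.261 -0.339  0.036]
yellow [0.468 0.1   0.062]
purp [0.559 0.081 0.062]
[ 0.4800589 -0.2253059  0.125    ] [ 0.44351767 -0.17839387  0.125     ] [ 0.462845  -0.0548809  0.1055   ]
```

```bash
cat > m2.py <<'E'
from meas import *
import cv2
from meas import proj
ch=[((-110,-60,125),("t1",434,427)),((75,-155,115),("t1",648,130)),((-75,-155,115),("t1",612,395)),((75,-30,115),("t1",422,95)),
     ((-112,120,105.5),("t1",92,380)),((-112,10,105.5),("t1",295,414))]
sc=[ ((75,-155,115),("s1",38,240)),((75,155,0),("s1",432,550)),((75,-155,0),("s1",57,387)),((-110,-60,125),("s1",335,140)),((-112,120,105.5),("s1",563,242))]
for o in(ch,sc):
    p,r=fit(o,[.55,-.1,-.17]);print(p.round(4),r.round(1).tolist())
p,_=fit(ch,[.55,-.1,-.17])
def cyl(r,z,x,y,n=40): 
    a=np.linspace(0,2*np.pi,n);return np.c_[x+r*np.cos(a),y+r*np.sin(a),0*a+z]
j=back(*px("t1",189,198),.1765)
L=[]
box=lambda x0,x1,y0,y1,z:[tf(p,[a,b,z]) for a,b in((x0,y0),(x1,y0),(x1,y1),(x0,y1),(x0,y0))]
L+=[box(-.075,.075,-.155,.155,0),box(-.075,.075,-.155,-.03,.115),box(-.118,-.106,.01,.12,.1055),box(-.12,-.1,-.072,-.048,.125),cyl(.022,.1765,j[0],j[1]),[tf(p,[-.04,-.15,.125]),tf(p,[-.04,0,.125])]]
for n,x0,y0,w,h,s in(("top",310,125,160,115,5),("scene",195,135,165,120,4.8)):
    f=np.ascontiguousarray(cv2.resize(D[n]["frame"][y0:y0+h,x0:x0+w,::-1],None,fx=s,fy=s,interpolation=cv2.INTER_CUBIC))
    for l in L:
        q=((proj(n,np.array(l))-[x0,y0]+.5)*s-.5).round().astype(int);cv2.polylines(f,[q.reshape(-1,1,2)],False,(0,255,255),1)
    cv2.imwrite(f"pics/ov_{n}.png",f)
E
python3 m2.py
```

```text
[ 0.5622 -0.1398 -0.171 ] [[-0.3, 0.3], [0.6, -0.5], [1.1, 0.5], [-0.2, -1.1], [-0.6, 0.1], [-0.2, 0.3]]
[ 0.5646 -0.1336 -0.1706] [[-1.6, -1.7], [1.2, 0.5], [-0.4, -0.8], [0.3, 0.5], [0.1, 0.1]]
```

```bash
sleep 1
```

```text
(no output)
```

View pics/ov_top.png

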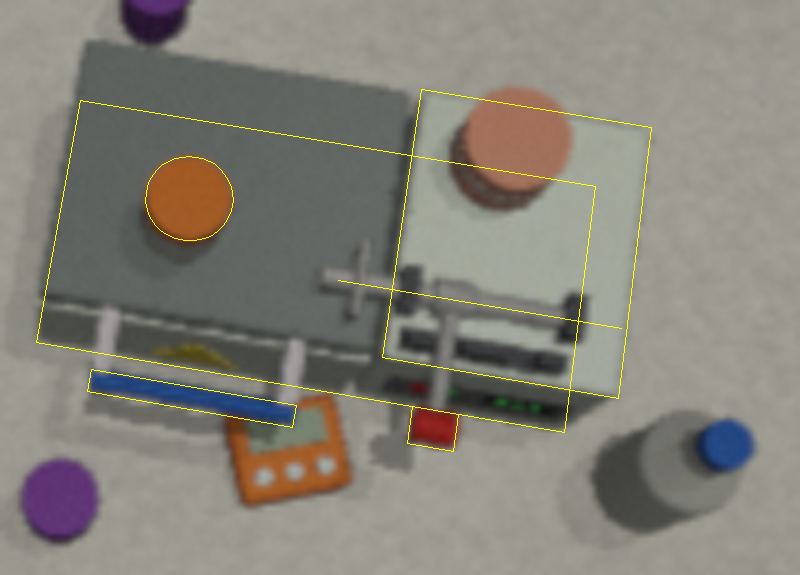

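View pics/ov_scene.png

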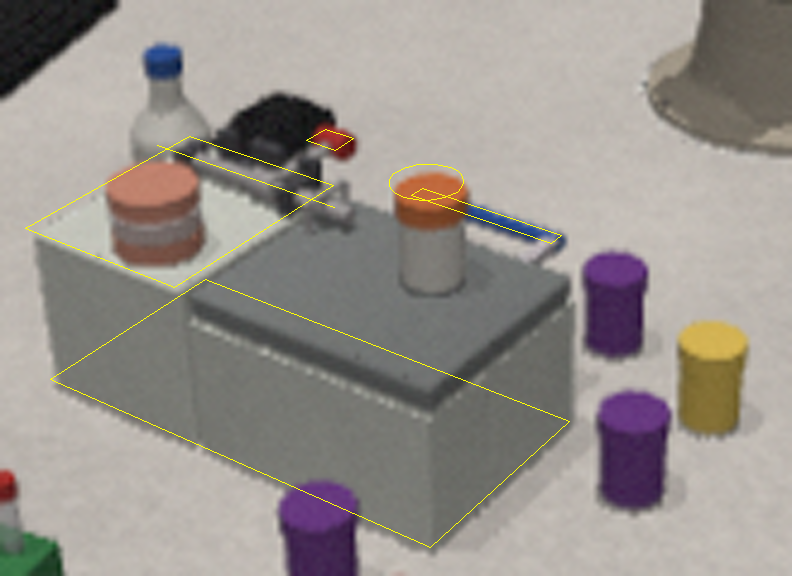

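The top-view chest fit is within about 1 px (2.5 mm), and the knob, bar and deck outlines line up. The scene camera sits about 6 mm off in y, so I weight the top view more. Next: IK checks for all the phases, then the jar.

```bash
cat > h.py <<'E'
from bench import env, kinematics, monitor, eyes, job
import numpy as np, cv2
from scipy.spatial.transform import Rotation as Rn
CH=np.array([.5625,-.1385,-.171]); TR=np.array([.495,.3695,.012]); JAR=np.array([.5545,-.050])
H=env.hold_point_z
def w(P,p=CH):
    c,s=np.cos(p[2]),np.sin(p[2]);return np.array([p[0]+c*P[0]-s*P[1],p[1]+s*P[0]+c*P[1],P[2]])
def q(ax,jaw):
    x=np.array(ax,float);x/=np.linalg.norm(x);z=np.array(jaw,float);z-=x*(x@z);z/=np.linalg.norm(z)
    return Rn.from_matrix(np.c_[x,np.cross(z,x),z]).as_quat()
ex=w([1,0,0])-w([0,0,0]); ey=w([0,1,0])-w([0,0,0]); ez=np.array([0,0,1.])
def toolq(pitch,sgn=1): # in chest xz plane, jaws in plane
    return q(np.cos(pitch)*ex-np.sin(pitch)*ez, sgn*(np.sin(pitch)*ex+np.cos(pitch)*ez))
def tcp(hold,quat,d=H): return np.array(hold)+Rn.from_quat(quat).as_matrix()[:,0]*d
def bar(th,r=.1872): a=th+.048; return w([.075-r*np.cos(a),.065,.0965+r*np.sin(a)])
def knob(phi,b): return w([-.04-.07*np.cos(phi),-.06-b,.125+.07*np.sin(phi)])
def pic(n,o,box=None,s=1):
    d=eyes.grab_frame(n);np.savez(f"{o}.npz",**d);f=d["frame"][:,:,::-1]
    if box: x,y,a,b=box;f=f[y:y+b,x:x+a]
    cv2.imwrite(f"pics/{o}.png",cv2.resize(f,None,fx=s,fy=s,interpolation=cv2.INTER_CUBIC))
def st(m=""):
    s=monitor.sense();print(m,"t",round(s["clock"],2),"p",s["position"].round(4),"F",s["contact_force"].round(1),"gap",round(s["finger_gap"],3),"j6",round(s["joints"][5],2));return s
E
python3 - <<'E'
from h import *
k=lambda p,qq:(lambda r:None if r is None else np.round(r,2).tolist())(kinematics.ik(p,qq))
for s in(1,-1):
    Q=q([0,0,-1],[0,s,0]);print("jar",k([*JAR,.28],Q),k([*w([.06,0,0],TR)[:2],.036],Q))
    Q=q([0,0,-1],s*ey);print("knob",k(tcp(knob(0,0),Q),Q),k(tcp(knob(.9,.04),Q),Q))
    for p0 in(.3,.6,.8):
        Q=toolq(p0,s);print("bar",p0,k(tcp(bar(0),Q),Q),k(tcp(bar(0),Q)-.08*(np.cos(p0)*ex-np.sin(p0)*ez),Q))
    for p1 in(1.3,1.57):
        Q=toolq(p1,s);print("barend",p1,k(tcp(bar(1.88),Q),Q))
E
```

```text
jar [-0.3, 0.36, 1.31, -0.0, 1.47, -1.87] [0.41, 0.81, 1.22, -0.0, 1.11, -1.16]
knob [-0.63, 0.36, 1.79, -0.0, 0.99, -2.03] [-0.68, 0.36, 1.63, -0.0, 1.15, -2.08]
bar 0.3 None None
bar 0.6 None None
bar 0.8 [-0.49, 0.22, 2.35, 2.22, 0.28, -2.47] [-0.56, -0.09, 2.44, 1.34, 0.28, -1.62]
barend 1.3 [-0.31, 0.61, 1.02, 0.04, 1.25, -0.15]
barend 1.57 [-0.3, 0.78, 0.7, 0.0, 1.66, -0.13]
jar [-0.3, 0.36, 1.31, -0.0, 1.47, 1.27] [0.41, 0.81, 1.22, -0.0, 1.11, 1.98]
knob [-0.63, 0.36, 1.79, -0.0, 0.99, 1.11] [-0.68, 0.36, 1.63, -0.0, 1.15, 1.07]
bar 0.3 [-0.57, 0.56, 2.54, 2.73, 1.23, 0.02] None
bar 0.6 [-0.52, 0.3, 2.45, 2.62, 0.61, 0.23] None
bar 0.8 [-0.49, 0.22, 2.35, 2.22, 0.28, 0.67] [-0.56, -0.09, 2.44, 1.34, 0.28, 1.52]
barend 1.3 None
barend 1.57 None
```

Run:
```python
from h import *
k=lambda p,qq:(lambda r:None if r is None else np.round(r,2).tolist())(kinematics.ik(p,qq))
for p0 in(.85,.9,1.0,1.1):
    Q=toolq(p0,1);d=np.cos(p0)*ex-np.sin(p0)*ez;print("bar",p0,k(tcp(bar(0),Q,.01),Q),k(tcp(bar(0),Q,.01)-.08*d,Q))
Q=q([0,0,-1],[0,-1,0])
env.reach([*JAR,.26],Q);st("above")
env.movel([*JAR,.1415],.12,guard=8);st("down")
pic("scene","g1",(195,135,165,120),4.8);pic("top","g1t",(310,105,160,115),5)
```

```text
bar 0.85 [-0.48, 0.18, 2.33, 1.87, 0.21, -2.11] [-0.55, -0.12, 2.4, 0.95, 0.31, -1.22]
bar 0.9 [-0.47, 0.17, 2.3, 1.46, 0.19, -1.7] [-0.53, -0.11, 2.35, 0.71, 0.34, -0.97]
bar 1.0 [-0.45, 0.18, 2.23, 0.71, 0.23, -0.93] [-0.5, -0.08, 2.26, 0.41, 0.45, -0.65]
bar 1.1 [-0.44, 0.19, 2.17, 0.35, 0.35, -0.57] [-0.47, -0.04, 2.17, 0.25, 0.57, -0.48]
above t 2.44 p [ 0.5545 -0.0493  0.26  ] F [ 0.1  0.6 -0.1] gap 1.0 j6 1.27
down t 3.58 p [ 0.5549 -0.0501  0.1422] F [-0.2 -0.4 -0.5] gap 1.0 j6 1.27
```

View pics/g1.png

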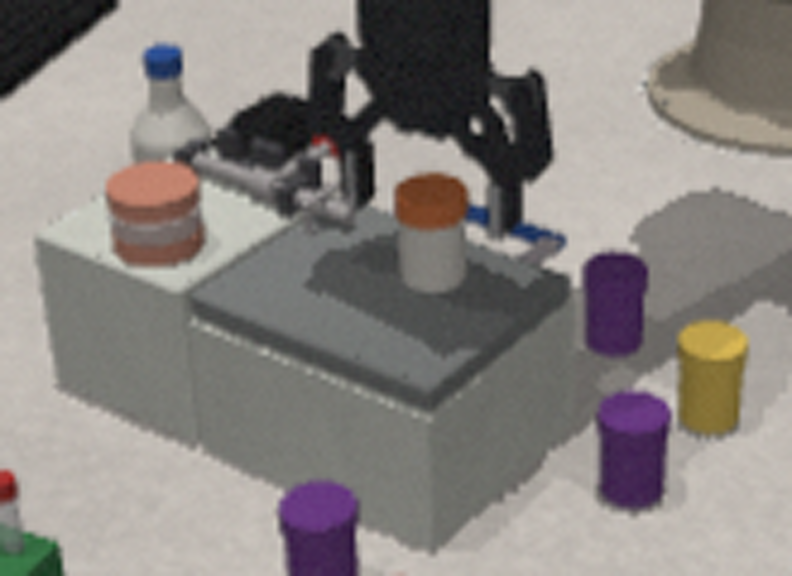

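View pics/g1t.png

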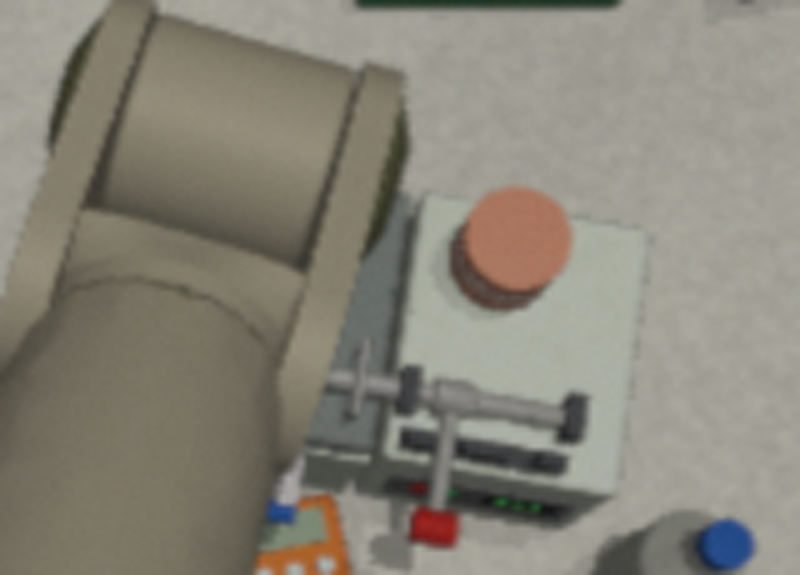

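The jar cap (432,200) sits midway between the fingers (360 and 505) in the scene view. Closing the gripper.

Run:
```python
from h import *
env.close_gripper(40);s=st("closed")
p=s["position"];env.movel([p[0],p[1],p[2]+.05],.1);st("up")
pic("scene","g2",(195,115,165,120),4.8)
```

```text
closed t 4.15 p [ 0.5546 -0.05    0.1418] F [-0.2 -0.1  3.7] gap 0.504 j6 1.27
up t 4.8 p [ 0.5543 -0.0499  0.1911] F [ 0.4 -0.6 -1.8] gap 0.497 j6 1.27
```

View pics/g2.png

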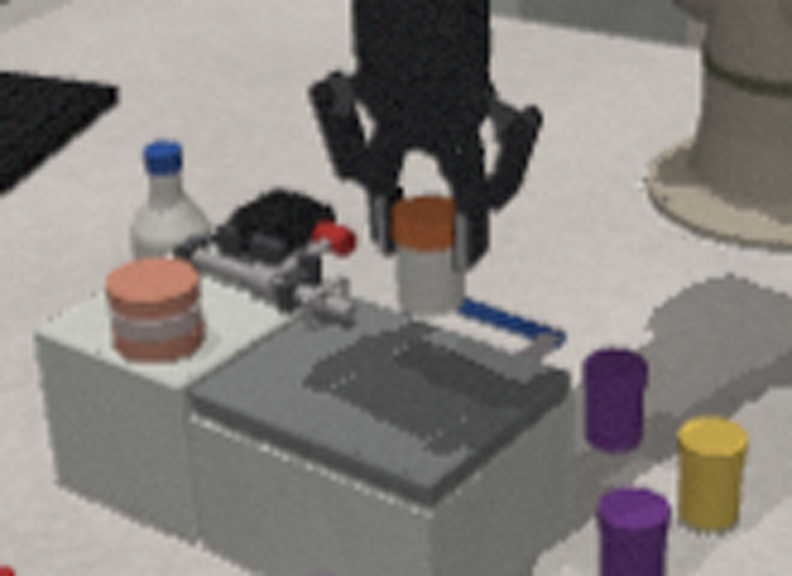

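The jar is lifted and upright (cap at about (425,222)). Moving it over the tray's free end and lowering with a force guard.

Run:
```python
from h import *
import meas
u=np.array([195+(424.5)/4.8-.5,115+(209.5)/4.8-.5]);b=meas.back("scene",u,.2258);print("scene back",b)
P=w([.06,0,0],TR)[:2];Q=q([0,0,-1],[0,-1,0])
env.movel([.5543,-.05,.25],.15)
env.reach([*P,.20],Q);st()
env.movel([*P,.055],.15)
print(env.movel([*P,.029],.02,guard=4));st("placed")
pic("scene","g3",(370,150,110,130),4.5)
```

```text
scene back [ 0.56049056 -0.04736572  0.2258    ]
 t 6.95 p [0.5557 0.3691 0.2002] F [-0.5 -0.4 -1.3] gap 0.502 j6 1.98
True
placed t 9.14 p [0.555  0.3702 0.0314] F [-0.7 -0.3  5.4] gap 0.504 j6 1.98
```

View pics/g3.png

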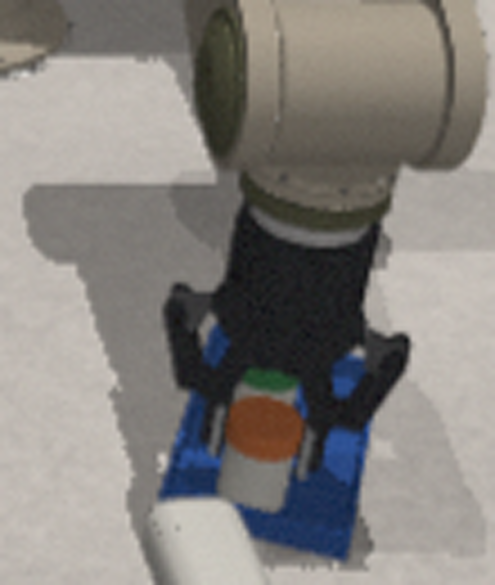

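Contact came at z 0.0314, where I predicted it. Releasing, backing off, and moving above the knob.

Run:
```python
from h import *
env.release();env.hold(.1)
p=monitor.sense()["position"];env.movel([p[0],p[1],.15],.12);st("rel")
Q=q([0,0,-1],-ey)
t=tcp(knob(0,0),Q)
env.reach(t+[0,0,.12],Q);st("above knob")
pic("top","k0");pic("top","k0t",(160,150,90,100),5);pic("scene","k1",(195,115,165,120),4.8)
```

```text
rel t 10.94 p [0.554  0.3698 0.149 ] F [ 0.  -0.1 -0.1] gap 1.0 j6 1.98
above knob t 12.97 p [ 0.4442 -0.1784  0.2262] F [0.7 0.6 0.1] gap 1.002 j6 1.11
```

View pics/k0t.png

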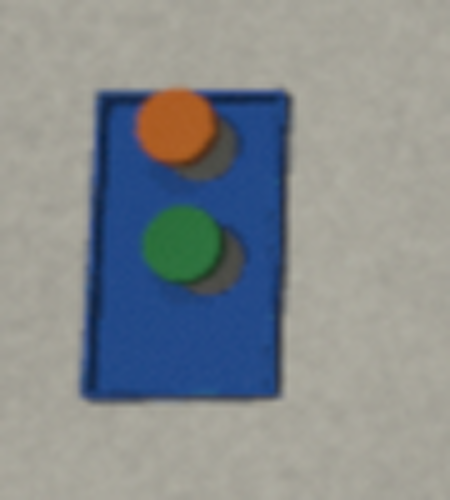

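View pics/k1.png

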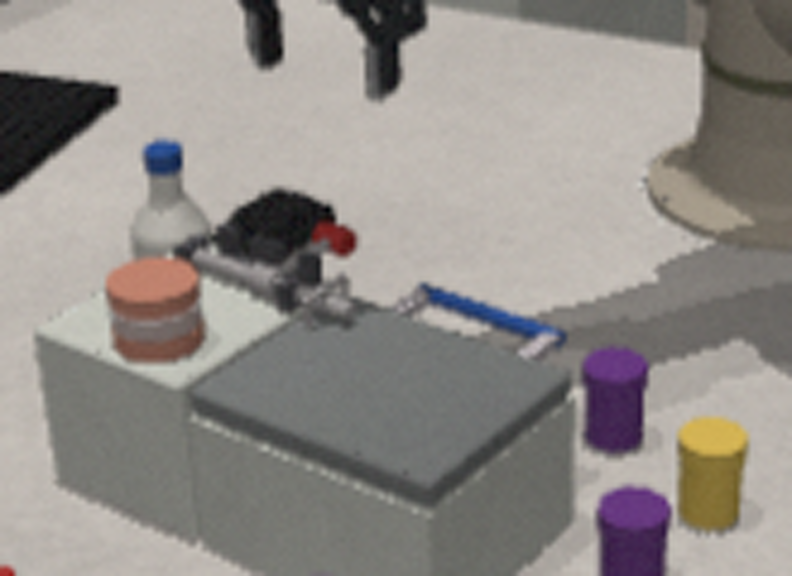

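View pics/k0.png

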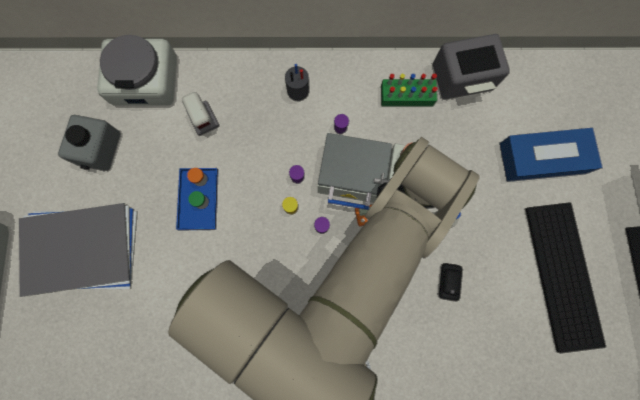

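The orange jar stands upright in the tray at the +x end, the green jar hasn't moved, and the knob is clear below the open fingers. Descending on the knob.

Run:
```python
from h import *
import meas
b=meas.back("top",[160+176.5/5-.5,150+126.5/5-.5],.066);d=b[:2]-TR[:2];print("jar in tray ~",d)
Q=q([0,0,-1],-ey)
t=tcp(knob(0,0),Q)
print(env.movel(t,.12,guard=6));st("at knob")
pic("scene","k2",(225,130,100,80),8)
```

```text
jar in tray ~ [ 0.05727756 -0.00309447]
False
at knob t 14.28 p [ 0.4442 -0.1791  0.1069] F [ 0.3 -0.6 -0.5] gap 1.002 j6 1.11
```

View pics/k2.png

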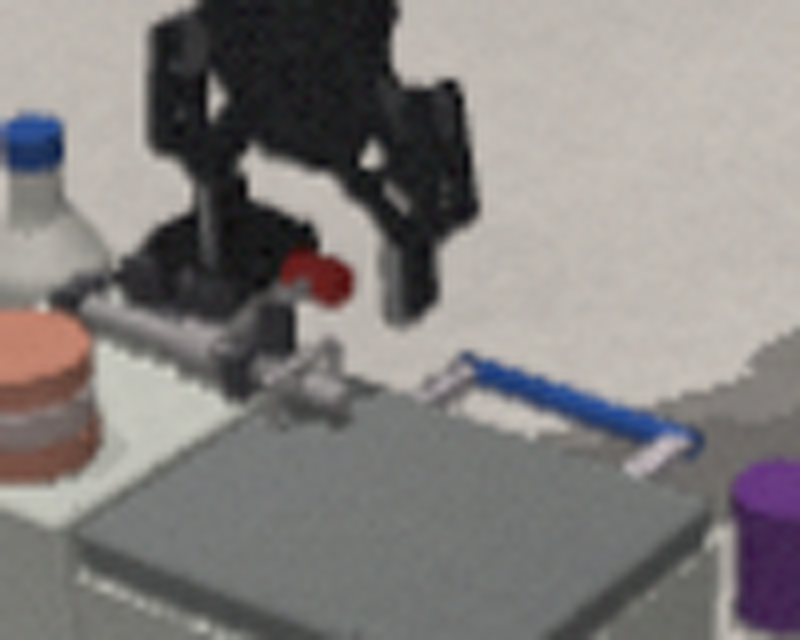

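The red knob (318,278) is midway between the fingers (205 and 410). Closing, then lifting along the arc.

Run:
```python
from h import *
Q=q([0,0,-1],-ey)
env.close_gripper(30);s=st("closed")
off=s["position"]-tcp(knob(0,0),Q)
for a in np.arange(.15,1.0,.15):
    if env.movel(tcp(knob(a,0),Q),.06,guard=25): st("GUARD");break
    st(f"{a:.2f}")
pic("scene","k3",(225,115,100,80),8)
```

```text
closed t 14.91 p [ 0.4439 -0.1789  0.1064] F [-1.1 -0.4  1.6] gap 0.272 j6 1.11
0.15 t 15.23 p [ 0.4446 -0.179   0.117 ] F [-2.  -0.6  0.2] gap 0.274 j6 1.11
0.30 t 15.56 p [ 0.4469 -0.1794  0.1273] F [-3.1 -0.5  0.7] gap 0.275 j6 1.12
0.45 t 15.88 p [ 0.451  -0.1801  0.1372] F [-4.3  0.2  1.4] gap 0.269 j6 1.12
0.60 t 16.21 p [ 0.4563 -0.1811  0.1463] F [-3.9  0.7  2.8] gap 0.275 j6 1.12
0.75 t 16.53 p [ 0.4627 -0.1822  0.1543] F [-2.2 -0.2  2. ] gap 0.273 j6 1.13
0.90 t 16.86 p [ 0.4701 -0.1835  0.1612] F [-2.3 -1.1  0.4] gap 0.274 j6 1.14
```

View pics/k3.png

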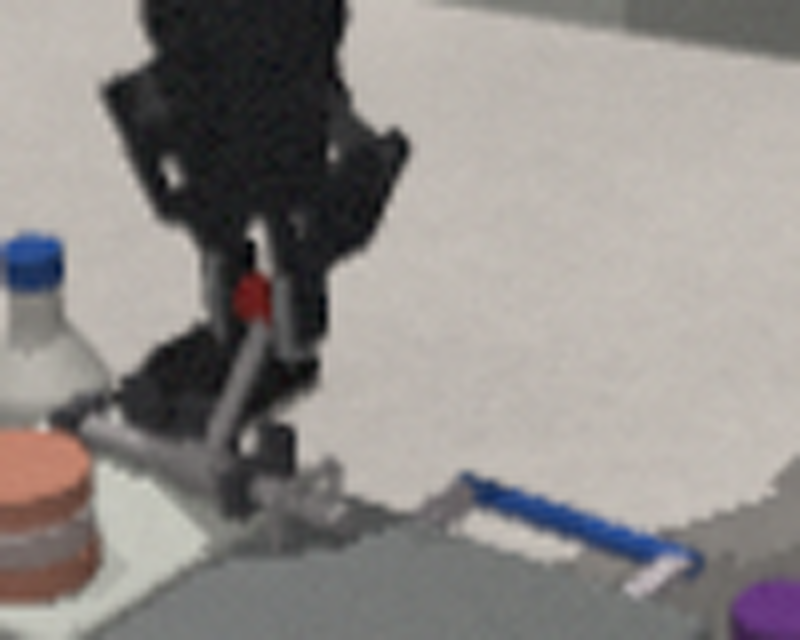

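The handle is up with the knob in the pads and the bolt still shot. Drawing it back 40 mm, then laying it down.

Run:
```python
from h import *
Q=q([0,0,-1],-ey)
print(env.movel(tcp(knob(.9,.040),Q),.05,guard=20));st("drawn")
for a in np.arange(.75,-.01,-.15):
    if env.movel(tcp(knob(a,.040),Q),.06,guard=12): st("GUARD");break
    st(f"{a:.2f}")
pic("scene","k4",(215,125,100,80),8)
```

```text
False
drawn t 17.86 p [ 0.4631 -0.2231  0.1612] F [-3.4 -0.7  1.3] gap 0.275 j6 1.07
0.75 t 18.18 p [ 0.456  -0.2215  0.1542] F [ 1.  -0.5  0.3] gap 0.276 j6 1.06
0.60 t 18.51 p [ 0.4492 -0.2203  0.1457] F [ 2.7 -1.1 -1.3] gap 0.274 j6 1.05
0.45 t 18.83 p [ 0.4439 -0.2194  0.1365] F [ 3.  -1.  -1.8] gap 0.272 j6 1.05
0.30 t 19.16 p [ 0.44   -0.2188  0.1268] F [ 2.9 -0.9 -1.7] gap 0.274 j6 1.04
0.15 t 19.48 p [ 0.4377 -0.2184  0.1166] F [ 2.1 -0.9 -1.8] gap 0.273 j6 1.04
GUARD t 19.75 p [ 0.4372 -0.2186  0.1066] F [-3.5  1.6 12.2] gap 0.273 j6 1.04
```

View pics/k4.png

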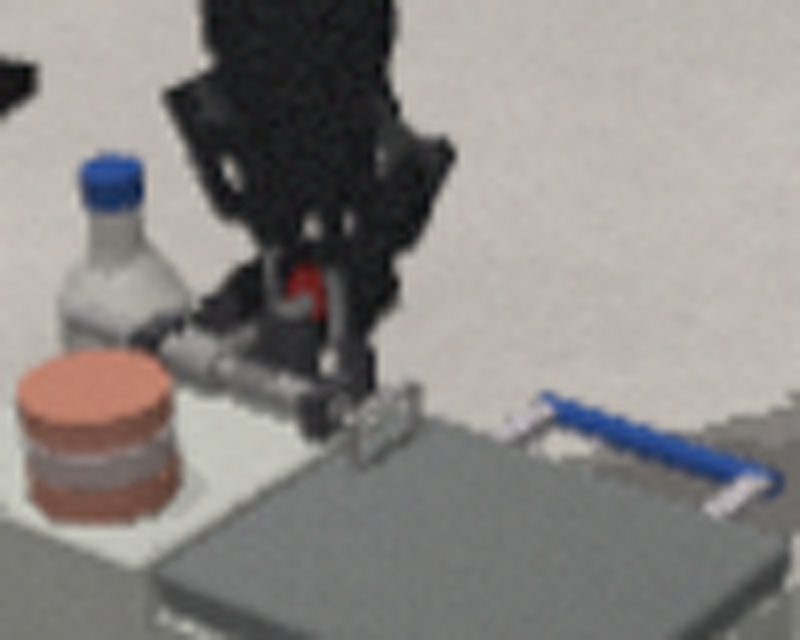

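Contact came at z 0.1066, which is handle level, and the rod is out of the staple. Releasing, then backing up to inspect.

Run:
```python
from h import *
env.release();s=st("rel")
p=s["position"];env.movel([p[0],p[1],.24],.15);st("up")
p0=1.0;Q=toolq(p0,1);d=np.cos(p0)*ex-np.sin(p0)*ez;B=tcp(bar(0),Q,.01)
env.reach(B-.13*d,Q);st("pre");print(monitor.sense()["joints"].round(2))
pic("scene","b0",(200,115,160,120),5);pic("top","b0t",(310,125,160,115),5)
```

```text
rel t 20.43 p [ 0.4373 -0.2185  0.1059] F [-0.1  0.1  0.3] gap 1.001 j6 1.04
up t 21.47 p [ 0.437  -0.2182  0.2392] F [-0.   0.2  0.6] gap 0.998 j6 1.04
pre t 22.92 p [ 0.3995 -0.0446  0.2065] F [ 0.5  0.8 -0.7] gap 0.997 j6 -0.59
[-0.54 -0.24  2.26  0.34  0.61 -0.59]
```

View pics/b0.png

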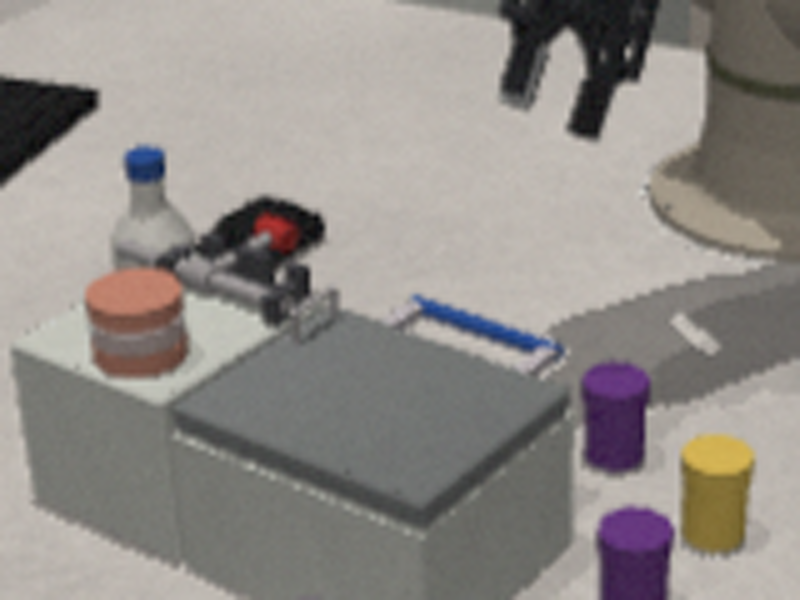

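View pics/b0t.png

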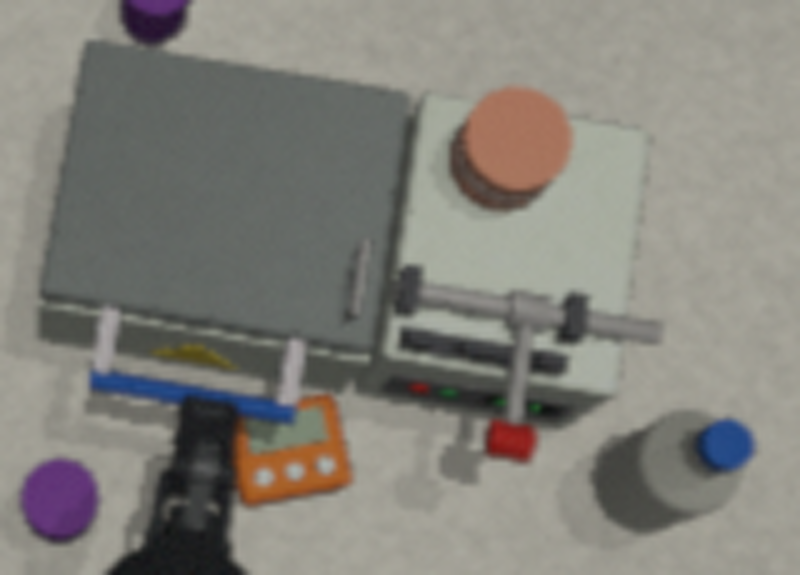

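The bolt is back with the handle in the rear notch (knob at top crop (512,441)), the bottle hasn't moved, and the gripper is lined up with the bar's middle. Approaching the bar.

Run:
```python
from h import *
p0=1.0;Q=toolq(p0,1);B=tcp(bar(0),Q,.012)
print(env.movel(B,.1,guard=5));st("at bar")
pic("scene","b1",(250,130,100,80),8)
```

```text
False
at bar t 24.48 p [ 0.4696 -0.0565  0.0956] F [-0.4  0.6 -0.3] gap 0.996 j6 -0.94
```

View pics/b1.png

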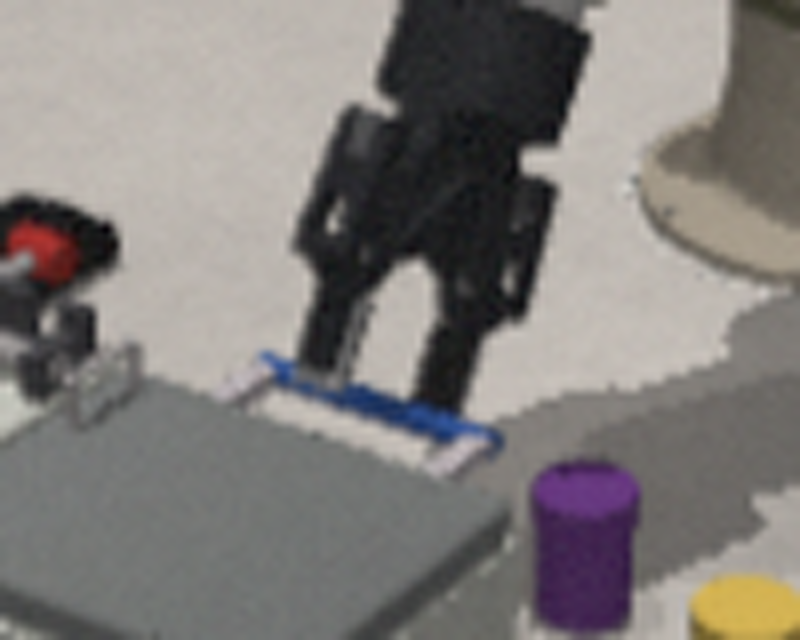

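The jaws straddle the bar: the rear finger at (325,370) overlaps its top, and the front finger at (440,400) is partly hidden behind it. Closing.

Run:
```python
from h import *
env.close_gripper(30);s=st("closed")
ths=np.linspace(0.05,1.86,14)
# feasibility
bad=[]
for th in ths:
    p0=1.0+.57*min(1,th/1.5);Q=toolq(p0,1)
    r=kinematics.ik(tcp(bar(th),Q,.012),Q);bad.append(None if r is None else r.round(2).tolist())
print(bad)
pic("scene","b2",(250,130,100,80),8)
```

```text
closed t 25.2 p [ 0.4695 -0.0565  0.0954] F [-2.5  0.1  2.6] gap 0.124 j6 -0.94
[[-0.45, 0.16, 2.21, 0.56, 0.28, -0.78], [-0.44, 0.12, 2.14, 0.32, 0.42, -0.52], [-0.42, 0.11, 2.05, 0.2, 0.56, -0.4], [-0.41, 0.11, 1.96, 0.14, 0.7, -0.33], [-0.39, 0.14, 1.85, 0.1, 0.82, -0.28], [-0.38, 0.18, 1.74, 0.07, 0.95, -0.24], [-0.36, 0.23, 1.62, 0.05, 1.07, -0.21], [-0.35, 0.29, 1.49, 0.03, 1.18, -0.19], [-0.34, 0.37, 1.36, 0.02, 1.29, -0.17], [-0.33, 0.45, 1.21, 0.01, 1.41, -0.16], [-0.32, 0.54, 1.06, 0.0, 1.52, -0.15], [-0.31, 0.62, 0.93, 0.0, 1.59, -0.14], [-0.31, 0.69, 0.82, 0.0, 1.63, -0.13], [-0.3, 0.77, 0.7, 0.0, 1.67, -0.13]]
```

View pics/b2.png

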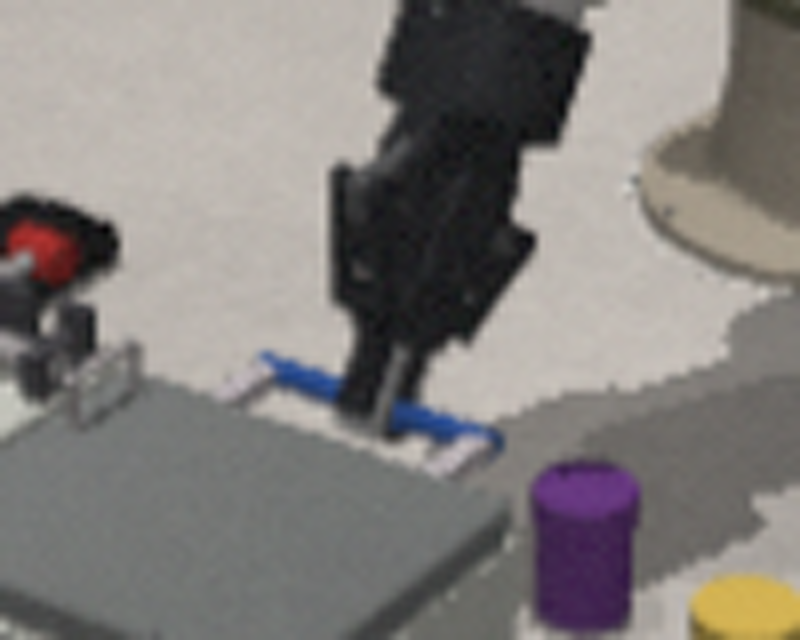

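The bar is gripped (gap ≈ 10.5 mm). Swinging the lid along its arc.

Run:
```python
from h import *
for th in np.linspace(.12,1.86,16):
    p0=1.0+.57*min(1,th/1.5);Q=toolq(p0,1)
    g=env.movel(tcp(bar(th),Q,.012),.10,frame=Q,guard=25);st(f"{th:.2f}")
    if g: print("GUARD");break
pic("scene","b3",(180,20,200,200),3)
```

```text
0.12 t 25.71 p [ 0.4712 -0.0568  0.117 ] F [-1.5 -1.3 -3. ] gap 0.122 j6 -0.63
0.24 t 26.07 p [ 0.4751 -0.0574  0.1377] F [-6.6 -4.  -0.3] gap 0.121 j6 -0.48
0.35 t 26.44 p [ 0.4813 -0.0584  0.1576] F [-10.4  -2.4   1.9] gap 0.13 j6 -0.39
0.47 t 26.81 p [ 0.4903 -0.06    0.1771] F [-14.3  -2.4   6.4] gap 0.127 j6 -0.33
0.58 t 27.18 p [ 0.5021 -0.0621  0.1957] F [-11.8  -1.4   6.4] gap 0.124 j6 -0.28
0.70 t 27.54 p [ 0.5155 -0.0645  0.2126] F [-12.4  -2.    8.4] gap 0.129 j6 -0.25
0.82 t 27.9 p [ 0.5307 -0.0672  0.2277] F [-10.7  -1.5   9.1] gap 0.123 j6 -0.23
0.93 t 28.26 p [ 0.5475 -0.07    0.2406] F [-7.  -1.4  7.8] gap 0.126 j6 -0.2
1.05 t 28.62 p [ 0.5655 -0.0732  0.2518] F [-7.1 -1.9  9.6] gap 0.127 j6 -0.19
1.16 t 28.98 p [ 0.5848 -0.0765  0.2603] F [-4.  -2.5  8. ] gap 0.126 j6 -0.17
1.28 t 29.33 p [ 0.6047 -0.08    0.2666] F [-2.9 -2.5  6.8] gap 0.119 j6 -0.16
1.40 t 29.69 p [ 0.6253 -0.0837  0.27  ] F [-1.4 -3.6  4.3] gap 0.126 j6 -0.15
1.51 t 30.05 p [ 0.6461 -0.0873  0.2714] F [-1.8 -2.6  4.4] gap 0.124 j6 -0.14
1.63 t 30.42 p [ 0.6673 -0.0909  0.2704] F [-1.3 -3.8  3.6] gap 0.125 j6 -0.14
1.74 t 30.78 p [ 0.6882 -0.0945  0.2668] F [-0.6 -4.   2.4] gap 0.125 j6 -0.13
1.86 t 31.15 p [ 0.7086 -0.098   0.2608] F [-0.  -5.7  2.1] gap 0.124 j6 -0.13
```

View pics/b3.png

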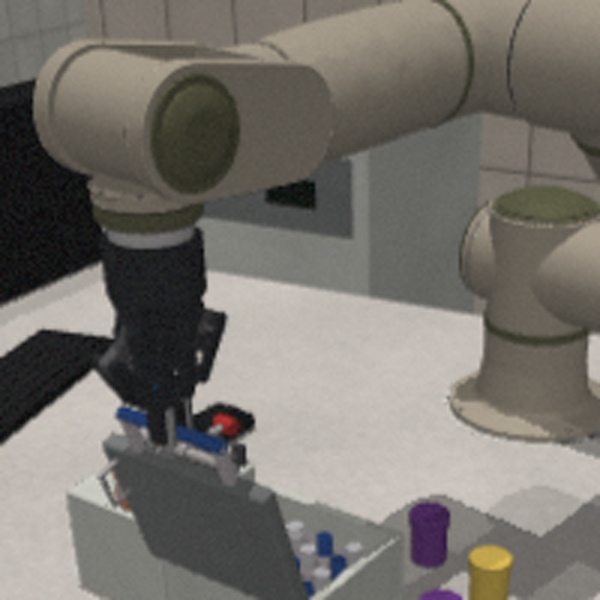

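The lid is past its balance point and still held by the bar. Releasing, backing up, and verifying.

Run:
```python
from h import *
env.release();env.hold(.3);s=st("rel")
p=s["position"];print(env.movel([p[0],p[1],p[2]+.1],.08,guard=10));st("up")
env.set_joints([0.989,.1,1.5,0,1.5,-.22]);env.hold(.5);st("home")
pic("scene","f0",(180,100,280,190),2.8);pic("top","f1",(160,110,320,190),2.5)
```

```text
rel t 32.21 p [ 0.7085 -0.0978  0.2612] F [-0.4  0.3 -1.4] gap 0.999 j6 -0.13
False
up t 33.61 p [ 0.7085 -0.0978  0.3608] F [-0.6 -0.6 -0.9] gap 1.0 j6 -0.13
home t 36.84 p [0.1505 0.4404 0.3323] F [0.4 0.1 0. ] gap 1.0 j6 -0.22
```

View pics/f0.png

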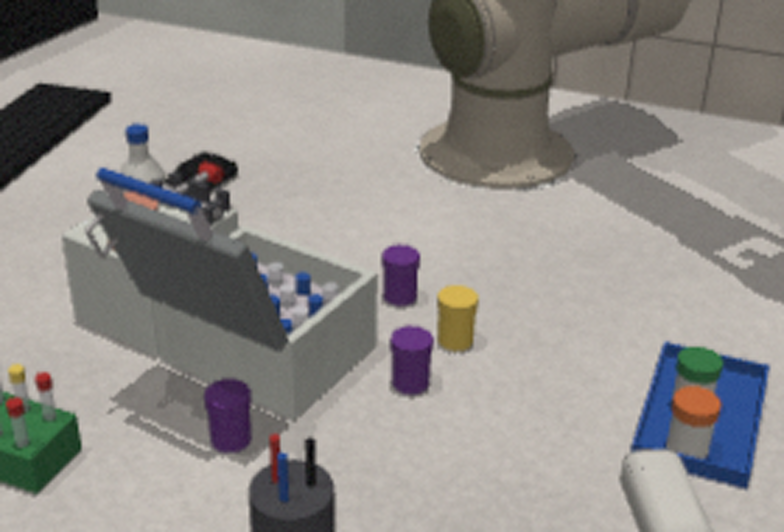

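View pics/f1.png

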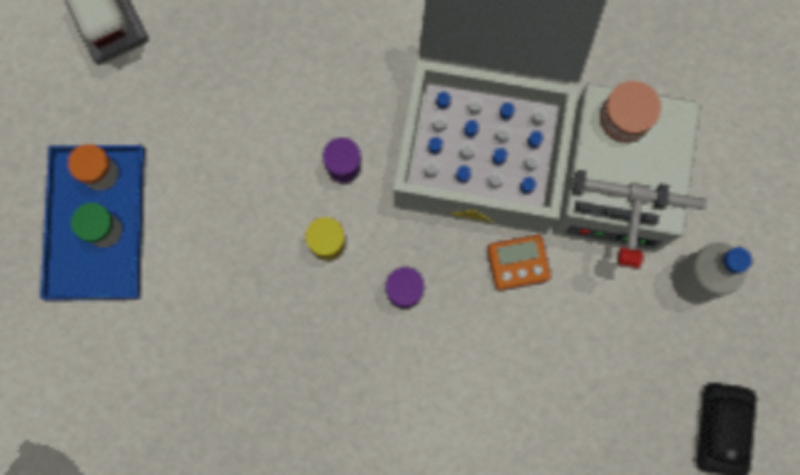

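The lid stands open by itself, the handle lies in the rear notch (red knob at (630,258)), the orange jar is upright in the tray at (88,163), and the bystanders look unmoved. Handing in.

Run:
```python
from h import *
job.hand_in();st("end")
```

```text
the job is handed in; nothing more can be done
the job is handed in; nothing more can be done
```

The job is handed in, with about 37 s of the 72 s on the robot clock. No verdict is reported, so what follows rests on my own last checks.

- **Jar:** I gripped the orange-capped jar by its cap and set it down in the tray under a force guard; contact registered about 5 N. It stands upright in the +x end, about 57 mm along and 3 mm across from the tray's centre.
- **Bolt:** I lifted the handle to about 0.9 rad, drew the bolt back about 40 mm and lowered the handle into the rear notch. It bottomed at the same height as when it lay level at the start. The final pictures show the rod clear of the lid and the handle in its notch.
- **Lid:** I swung the lid by the blue bar to about 1.86 rad and let go. It now stays open by itself, leaning back; I judged this from the pictures and have no exact reading of the lid angle.
- **Bystanders:** The green-capped jar, dishes, bottle, mouse and timer stand where they were, as far as the pictures show. The arm is back on the free side of the table, touching nothing.
- **Disagreement:** The two cameras differed by about 6–8 mm on where the incubator and jar stood. I trusted the top camera more, and every grasp came out centred.

No check failed. The guard stop while lowering the handle was the handle reaching the bottom of its notch.

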